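# Make up the blower kit and the control-panel kit

## Task

Make up the two repair kits from the parts on the bench. Blower kit, in the tray with the spigot: seat the larger flanged hub flange down on the spigot, fully home on the tray floor, then the smaller flanged end cap flange down on the same spigot, fully home on top of the hub, and lay the rectangular resistor module flat on the tray floor beside them. Panel kit, in the plain tray: stand the largest and the smallest of the three knobs upright on the tray floor; leave the middle-sized knob where it stands on the bench.

Things in the scene. Friction and masses are not known exactly. Their poses are not given: they have to be found in the camera images.
- hub_mid (a point): The larger of the two flanged aluminium parts, the blower hub: a round boss 40 mm across on a flange 66 mm across and 6 mm thick, 40 mm high in all, with a 20 mm bore right through. Loose, standing flange down on the bench. The point is on its axis, half-way up (20 mm above its underside); z up. Grip it by the boss: the fingertips must stay above the flange, so at least 8 mm above its underside.
- cap_mid (a point): The smaller of the two flanged aluminium parts, the end cap: a round boss 28 mm across on a flange 46 mm across and 5 mm thick, 36 mm high in all, with a 20 mm bore right through. Loose, standing flange down on the bench. The point is on its axis, half-way up (18 mm above its underside); z up. Grip it by the boss: the fingertips at least 7 mm above its underside.
- knob_large_mid (a point): Black ribbed rotary knob, a solid upright disc 56 mm across and 30 mm high (top edge tapers 2 mm), white pointer line on top. Loose, standing on the bench. The point is its centre, 15 mm above its underside; z up. The largest of the three knobs.
- knob_medium_mid (a point): Black ribbed rotary knob, a solid upright disc 42 mm across and 30 mm high (top edge tapers 2 mm), white pointer line on top. Loose, standing on the bench. The point is its centre, 15 mm above its underside; z up. The middle-sized of the three knobs; it is not wanted in either kit.
- knob_small_mid (a point): Black ribbed rotary knob, a solid upright disc 28 mm across and 30 mm high (top edge tapers 2 mm), white pointer line on top. Loose, standing on the bench. The point is its centre, 15 mm above its underside; z up. The smallest of the three knobs.
- module_mid (a point): Blower resistor module: a black rectangular block 50 mm (its x) by 36 mm (its y) and 30 mm high, with thin aluminium strips across its flat top. Loose, lying on the bench. The point is its centre, 15 mm above its underside; z up.
- blower_tray: Blower kit tray, fixed to the bench: shallow pale grey tray with an upright steel centring spigot in its middle. Inside 230 mm (x) by 140 mm (y), walls 4 mm thick, rim 10 mm above the bench, floor 4 mm above the bench. The spigot stands on the tray's z axis, 17 mm in diameter, its tip 64 mm above the bench, the last 9 mm tapering to 8 mm. The origin is the centre of the tray's underside, at bench height; z up.
- panel_tray: Panel kit tray, fixed to the bench: the same shallow pale grey tray without a spigot. Inside 230 mm (x) by 140 mm (y), walls 4 mm thick, rim 10 mm above the bench, floor 4 mm above the bench. The origin is the centre of the tray's underside, at bench height; z up.

How it is judged (in metres and radians):
On the way, in this order (a step that is already met when the one before it is completed fails the run):
1. the hub is seated home on the spigot (horizontal distance between hub_mid and blower_tray below 0.004 m and z of hub_mid in the frame of blower_tray between 0.02 and 0.028 m and angle between hub_mid's own z axis and vertical below 0.1 rad), for 0.2 s.
2. the end cap is seated home on the hub (horizontal distance between cap_mid and blower_tray below 0.004 m and z of cap_mid in the frame of blower_tray between 0.058 and 0.066 m and angle between cap_mid's own z axis and vertical below 0.1 rad), for 0.2 s.
At the end, for the whole second after the job is handed in: Hub on the spigot, flange on the tray floor; end cap on the spigot, on the hub (both axes within 4 mm); module flat on the blower tray floor; largest and smallest knobs upright on the panel tray floor (all heights within 4 mm, tilt under 0.1 rad); middle knob upright, within 20 mm of its start (all of step 1 and all of step 2 and x of module_mid in the frame of blower_tray between -0.115 and 0.115 m and y of module_mid in the frame of blower_tray between -0.07 and 0.07 m and z of module_mid in the frame of blower_tray between 0.015 and 0.023 m and angle between each of module_mid, knob_large_mid, knob_small_mid, knob_medium_mid's own z axis and vertical below 0.1 rad and x of knob_large_mid in the frame of panel_tray between -0.115 and 0.115 m and y of knob_large_mid in the frame of panel_tray between -0.07 and 0.07 m and z of knob_large_mid in the frame of panel_tray between 0.015 and 0.023 m and x of knob_small_mid in the frame of panel_tray between -0.115 and 0.115 m and y of knob_small_mid in the frame of panel_tray between -0.07 and 0.07 m and z of knob_small_mid in the frame of panel_tray between 0.015 and 0.023 m and distance of knob_medium_mid from where it was at the start of the episode below 0.02 m); the robot touches nothing.
It fails at once if the middle-sized knob is moved more than 20 mm (distance of knob_medium_mid from where it was at the start of the episode above 0.02 m).
It also fails if it takes over 136 s, if anything falls off the work surface, if the arm or the gripper's body presses on something with over 40 N, if the wrist force passes 120 N, or if a joint passes its speed limit or range.

## Robot

A 6-joint arm with a two-finger parallel gripper is mounted at the origin on the work surface. World frame = base frame: x ahead of the robot, y to its left, z up, the work surface at z = 0. Lengths are in mm, angles in rad, forces in N, time in s.
With the tool pointing down it reaches from about 250 to 800 mm from the base axis. Payload 3.9 kg.
Tool frame: the origin (TCP) lies midway between the tips of the shut fingers; the grasp point (between the pads) lies 19 mm behind it; z points along the fingers, y is the line along which they close (so a half turn about z gives the same grasp; the last joint's range is limited). The gripper opens to 85 mm and grips with 20 to 120 N. Pads are 22 mm wide; open, the fingers measure 114 mm over their backs; the gripper's body (76 mm by 85 mm) begins 54 mm behind the grasp point. The pads swing forward as they close: fully open they stand 13 mm farther back than shut.
Start: joints at [1.191, 0.26, -0.138, 1.173, 0, 1.571], TCP at [194.63, 487.58, 231.304] pointing down, gripper open.
Joint ranges: [-2.78, 2.78], [-0.83, 1.72], [-1.28, 1.37], [-1.9, 2.12], [-1.57, 1.48], [-3.14, 3.14]. Speed limits (rad/s): [2.57, 2.57, 3.14, 3.14, 3.14, 3.14].

## Interface

Orientations are given as [roll, pitch, yaw] about the fixed x, y, z axes, in that order (R = Rz(yaw) Ry(pitch) Rx(roll)).
In Python, from station import monitor, viewer, finish_job gives the robot as it stands.
- The arm moves only by the shell command python3 -m handwheel 'ROWS' [FORCE]. ROWS is JSON, a list of rows, each an object with "delta_pos": the shift along the tool's x, y, z in mm, a list of three; "roll": the turn about the tool's z in rad; "hand": the gripper's target within -1 to 1 (shut at 1, half-way at 0, fully open at -1). In form: [{"delta_pos": [x, y, z], "roll": roll, "hand": hand}, ...]. A call has 1 to 8 rows; each row is the pose to reach, as a shift and turn from the pose commanded when the call began, along the tool's axes at that moment; what a row does not reach only later rows make up. A row lasts 1/12 s, in which the tool goes at most 41.7 mm and 7.16 degrees, less where a joint would pass 70% of its speed; a pose out of reach is approached as far as the arm can. A call with a gripper value outside its range is refused whole. The fingers move at their own pace and stop on an object; FORCE is the grip in N (left out, the last holds). Time passes only in rows, so rows that repeat a pose let the fingers close. It gives the time, the measured TCP pose, the force, the opening and the grip force at its end, in the units of the state.
- monitor.get_obs(): the state, without advancing time (a new reading comes with each control period).
- viewer.capture(name): name is "scene" or "top" or "wrist"; returns the picture (400x640x3 uint8, blue, green, red); there is no depth.
- viewer.get_calibration(name): a dict with "fx", "fy", "cx", "cy" (pixels), "k1" (the pictures are not rectified: a ray, as slopes to the right and down, at radius r is drawn at 1 + k1 r^2 times it, then the intrinsics apply), "camera_from_world" (4x4, takes a point from world to camera coordinates); the wrist camera has in their place "mount" (4x4, takes a point from camera to tool coordinates, whose origin is the TCP and whose axes are the flange's). Camera axes: x right, y down, z forward; pixel columns grow to the right and rows downward; lengths in mm; the calibration is good to about 2 mm. A picture is of the moment at which its call begins: read the wrist's pose just before it. get_calibration takes no time and is no camera call.
- finish_job(): hands the job in; it is judged then, once.
The state is a dict: "time": time; "joint_positions": joint angles; "dq": joint speeds; "joint_torque": joint torques, N m; "ee_pos": TCP position; "eef_rot": TCP orientation; "contact_force": force on the tool from outside, world axes, zero at the start; "torque": the same for the moment, N m; "finger_gap": finger opening in mm; "grip_force": force on a finger pad.
Only numpy, scipy, OpenCV 4.12 (cv2) and the standard library are available. Lean on these libraries where they do the work, as an engineer would, in place of code of your own. Each camera call takes 0.05 s, during which the arm holds its last target. There are 200 camera calls.

## Working session

There is one attempt and no reset: what is moved stays moved. The work goes in short steps, Python scripts to look and compute and a shell command to move; the robot and the scene stay as the last step left them, time stands still between calls to the robot, and variables do not carry over. Pictures are saved under pics/ and viewed, at most 15 in all, crops included, and the job is handed in when it is done.

```bash
mkdir -p pics; ls
cat > h.py <<'E'
import numpy as np, cv2
from station import monitor, viewer, finish_job
from scipy.spatial.transform import Rotation as Ro
def tool():
    o=monitor.get_obs(); T=np.eye(4); T[:3,:3]=Ro.from_euler('xyz',o['eef_rot']).as_matrix(); T[:3,3]=o['ee_pos']; return T,o
def snap(name,f=None):
    T,o=tool(); im=viewer.capture(name)
    if f: cv2.imwrite('pics/'+f,im)
    c=viewer.get_calibration(name)
    W=T@np.array(c['mount']) if 'mount' in c else np.linalg.inv(np.array(c['camera_from_world']))
    return im,c,W
def ray(c,W,u,v,z):
    x=(u-c['cx'])/c['fx'];y=(v-c['cy'])/c['fy'];a,b=x,y
    for _ in range(20):
        s=1+c['k1']*(a*a+b*b);a,b=x/s,y/s
    d=W[:3,:3]@np.array([a,b,1]);p=W[:3,3];return (p+d*(z-p[2])/d[2])
def proj(c,W,P):
    q=np.linalg.inv(W)@np.append(P,1);a,b=q[0]/q[2],q[1]/q[2];s=1+c['k1']*(a*a+b*b)
    return c['fx']*a*s+c['cx'],c['fy']*b*s+c['cy']
E
python3 - <<'E'
from h import *
for n in ['top','scene']:
    im,c,W=snap(n,n+'0.png'); print(n,c['fx'],c['k1'],W.round(2).tolist())
print(monitor.get_obs()); print(viewer.get_calibration('wrist'))
E
```

```text
pics
top 425.50631672101497 -0.0458449243138336 [[0.12, -0.97, 0.22, 332.39], [-0.99, -0.12, 0.02, -16.17], [0.01, -0.23, -0.97, 1005.34], [0.0, 0.0, 0.0, 1.0]]
scene 459.73770272434035 0.032416700050344104 [[0.84, 0.34, -0.43, 988.74], [0.55, -0.54, 0.64, -681.07], [-0.01, -0.77, -0.64, 754.59], [0.0, 0.0, 0.0, 1.0]]
{'time': 0.1, 'joint_positions': array([ 1.19101618e+00,  2.60619136e-01, -1.39234809e-01,  1.17270901e+00,
       -3.22433732e-06,  1.57082249e+00]), 'dq': array([ 0.00284415, -0.00188334,  0.00415244,  0.0006927 ,  0.00121382,
        0.00092581]), 'joint_torque': array([-3.41769592e-04, -4.06507552e+01,  2.54527760e+01,  1.01015877e-02,
        3.36824337e-05,  8.59582315e-06]), 'ee_pos': array([194.39971424, 487.02191242, 230.54970612]), 'eef_rot': array([-3.13982603e+00,  3.27055698e-06,  2.76178635e+00]), 'contact_force': array([ 0.25886323, -0.04054867, -0.47794669]), 'torque': array([-0.01101782,  0.00519824, -0.01369974]), 'grip_force': 0.0, 'finger_gap': 85.72569164677422}
{'fx': 359.7990807844636, 'fy': 359.7990807844636, 'cx': 314.18107151383157, 'cy': 198.7078135255163, 'k1': -0.07087955208496012, 'mount': array([[-5.02725531e-04, -9.50645182e-01, -3.10279689e-01,
         7.86133776e+01],
       [ 9.99999851e-01, -5.44267955e-04,  4.73129677e-05,
        -6.52325772e-01],
       [-2.13853137e-04, -3.10279619e-01,  9.50645314e-01,
        -1.42186204e+02],
       [ 0.00000000e+00,  0.00000000e+00,  0.00000000e+00,
         1.00000000e+00]])}
```

View pics/top0.png

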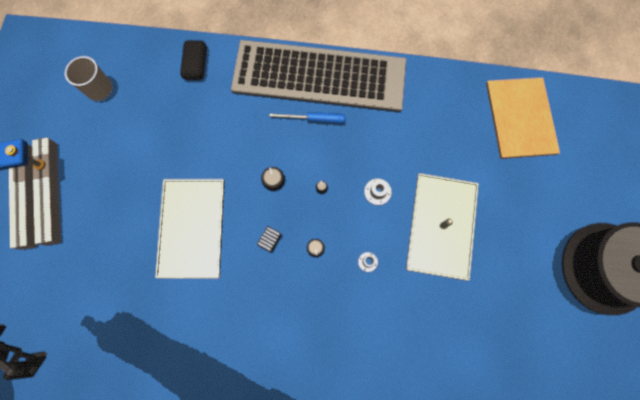

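View pics/scene0.png

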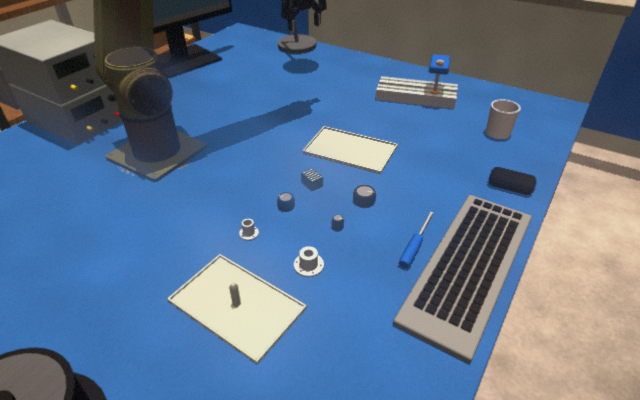

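The top view shows the blower tray around (442,227) with the spigot at (446,223), the panel tray at (191,229), the hub at (378,191), and the cap at (368,262). The large knob is at (272,178), the small one at (321,186), the medium one at (315,247) and the module at (269,240). The scene view confirms this layout.

```bash
cat > m.py <<'E'
from h import *
im=cv2.imread('pics/top0.png'); c=viewer.get_calibration('top'); W=np.linalg.inv(np.array(c['camera_from_world']))
for n,u,v,z in [('hub',377,187,40),('cap',368,259,36),('kl',272,177,30),('ks',321,185,30),('km',315,246,30),('mod',269,240,30)]:
    print(n,ray(c,W,u,v,z).round(1))
g=im.astype(int); m=((g[:,:,2]>150)&(g[:,:,1]>150)).astype(np.uint8)
cs,_=cv2.findContours(m,0,2)
for k in cs:
    a=cv2.contourArea(k)
    if 3000<a<12000:
        b=cv2.boxPoints(cv2.minAreaRect(k)); P=np.array([ray(c,W,u,v,8)[:2] for u,v in b]); 
        print('tray',b.mean(0),P.mean(0).round(1),P.round(0).tolist(), 'yaw of long edge', [np.degrees(np.arctan2(*(P[(i+1)%4]-P[i])[::-1])).round(1) for i in range(4)])
c2=viewer.get_calibration('wrist')
T,_=tool(); print(T.round(3).tolist())
E
python3 m.py
```

```text
hub [ 610.5 -123.4   40. ]
cap [ 440.2 -119.    36. ]
kl [607.3 126.7  30. ]
ks [601.9   8.2  30. ]
km [455.8   4.4  30. ]
mod [456.7 111.5  30. ]
tray [188.97443 227.99872] [467.5 308.8] [[341.0, 366.0], [583.0, 403.0], [594.0, 248.0], [352.0, 218.0]] yaw of long edge [np.float64(8.9), np.float64(-86.1), np.float64(-173.0), np.float64(94.4)]
tray [443.32312 226.41539] [ 545.3 -294.2] [[424.0, -212.0], [667.0, -224.0], [667.0, -381.0], [423.0, -361.0]] yaw of long edge [np.float64(-2.8), np.float64(-90.3), np.float64(175.3), np.float64(89.7)]
tray [523.3906 116.4256] [ 856.7 -485.5] [[942.0, -390.0], [994.0, -540.0], [769.0, -578.0], [722.0, -435.0]] yaw of long edge [np.float64(-70.7), np.float64(-170.5), np.float64(108.2), np.float64(11.4)]
tray [319.04828  73.63208] [907.7  51.2] [[835.0, 268.0], [981.0, 279.0], [980.0, -173.0], [835.0, -169.0]] yaw of long edge [np.float64(4.0), np.float64(-90.2), np.float64(178.2), np.float64(90.0)]
[[-0.929, 0.371, -0.001, 194.4], [0.371, 0.929, -0.002, 487.022], [-0.0, -0.002, -1.0, 230.55], [0.0, 0.0, 0.0, 1.0]]
```

```bash
python3 -m handwheel '[{"delta_pos":[-30,-26,0],"roll":-0.1,"hand":-1},{"delta_pos":[-60,-51,0],"roll":-0.2,"hand":-1},{"delta_pos":[-90,-77,0],"roll":-0.3,"hand":-1},{"delta_pos":[-120,-102,0],"roll":-0.38,"hand":-1},{"delta_pos":[-150,-128,0],"roll":-0.38,"hand":-1},{"delta_pos":[-180,-154,0],"roll":-0.38,"hand":-1},{"delta_pos":[-210,-180,0],"roll":-0.38,"hand":-1},{"delta_pos":[-240,-205,0],"roll":-0.38,"hand":-1}]' 60
```

```text
time: 0.77
ee_pos: [341.5, 206.2, 231.1]
eef_rot: [-3.141, -0.0, -3.141]
contact_force: [0.2, 0.1, 0.6]
finger_gap: 85.5
grip_force: 0.0
```

```bash
python3 -m handwheel '[{"delta_pos":[-20,-40,0],"roll":0,"hand":-1},{"delta_pos":[-40,-75,0],"roll":0,"hand":-1},{"delta_pos":[-60,-110,0],"roll":0,"hand":-1},{"delta_pos":[-80,-145,0],"roll":0,"hand":-1},{"delta_pos":[-100,-180,0],"roll":0,"hand":-1},{"delta_pos":[-120,-215,0],"roll":0,"hand":-1},{"delta_pos":[-140,-250,0],"roll":0,"hand":-1},{"delta_pos":[-150,-285,0],"roll":0,"hand":-1}]' && python3 -m handwheel '[{"delta_pos":[-15,-30,0],"roll":0,"hand":-1},{"delta_pos":[-20,-60,0],"roll":0,"hand":-1},{"delta_pos":[-20,-65,0],"roll":0,"hand":-1},{"delta_pos":[-20,-65,0],"roll":0,"hand":-1}]'
python3 - <<'E'
from h import *
im,c,W=snap('wrist','w1.png'); np.savez('pics/w1.npz',W=W); print(W[:3,3])
for n,p in dict(hub=(610.5,-123.4,40),cap=(440,-119,36),km=(456,4,30),ks=(602,8,30),spig=(545,-294,64)).items(): print(n,np.round(proj(c,W,p)))
E
```

```text
time: 1.43
ee_pos: [493.4, -79.0, 230.9]
eef_rot: [3.142, 0.001, 3.141]
contact_force: [1.4, -0.1, -0.7]
finger_gap: 85.5
grip_force: 0.0
time: 1.77
ee_pos: [511.4, -143.4, 230.5]
eef_rot: [3.141, -0.001, 3.138]
contact_force: [-0.2, 0.5, 0.2]
finger_gap: 85.6
grip_force: 0.0
[ 432.6055061  -144.33021182  372.80190894]
hub [335. 263.]
cap [342.  91.]
km [471. 109.]
ks [457. 250.]
spig [153. 212.]
```

View pics/w1.png

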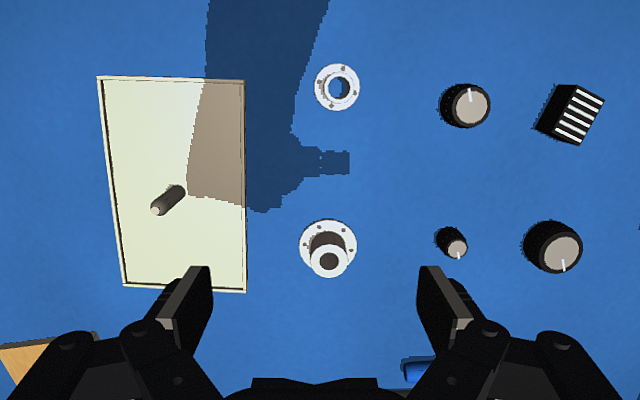

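The wrist view shows the hub top at (329,261), cap at (338,88), spigot tip at (154,211) and base at (180,188). The knob tops are medium (474,105), small (457,249) and large (560,249), with the module top at about (578,117). I'll refine these with masks.

```bash
cat > m2.py <<'E'
from h import *
im=cv2.imread('pics/w1.png'); W=np.load('pics/w1.npz')['W']; c=viewer.get_calibration('wrist')
hsv=cv2.cvtColor(im,cv2.COLOR_BGR2HSV); g=im.astype(int)
def blobs(mask,lo,hi,lab,z,roi=None):
    cs,_=cv2.findContours(mask.astype(np.uint8),0,2)
    for k in cs:
        a=cv2.contourArea(k)
        if lo<a<hi:
            (u,v),(w,h),an=cv2.minAreaRect(k); 
            if v>300 and z<64: continue
            x,y,ww,hh=cv2.boundingRect(k)
            print(lab,int(a),round(u),round(v),round(w),round(h),round(an),'rect',ray(c,W,u,v,z).round(1),'bbox',ray(c,W,x+ww/2-.5,y+hh/2-.5,z).round(1))
red=g[:,:,2]-g[:,:,0]
blobs((red>0)&(g[:,:,2]>90)&(np.arange(640)[None]>400),150,4000,'knobtop',30)
notblue=(g[:,:,0]-g[:,:,2]<25)&(g[:,:,2]>100)
blobs(notblue&(np.arange(640)[None]<420)&(np.arange(640)[None]>280),150,6000,'ring',5.5)
blobs((g.min(2)>150)&(np.arange(640)[None]>530),40,4000,'strip',30)
print('hubtop',ray(c,W,329,261,40),'spig tip',ray(c,W,154,211,64),'spig base',ray(c,W,180,188,4))
Q=[ray(c,W,u,v,10)[:2] for u,v in [(97,77),(244,80),(246,292),(123,285)]]
print('tray',np.round(Q,1).tolist(),np.mean(Q,0))
E
python3 m2.py
```

```text
knobtop 207 457 249 16 18 90 rect [600.9   7.4  30. ] bbox [600.9   7.4  30. ]
knobtop 801 561 253 29 37 45 rect [607.2 126.3  30. ] bbox [607.8 126.4  30. ]
knobtop 711 471 107 30 33 45 rect [453.6   3.9  30. ] bbox [453.8   4.2  30. ]
ring 2448 328 246 56 55 45 rect [ 608.2 -128.8    5.5] bbox [ 611.  -129.6    5.5]
ring 1626 336 87 46 45 90 rect [ 436.8 -122.     5.5] bbox [ 436.8 -122.     5.5]
strip 752 561 253 28 36 43 rect [607.4 126.4  30. ] bbox [609.1 127.3  30. ]
strip 66 568 135 28 3 27 rect [478.7 106.   30. ] bbox [478.5 106.1  30. ]
strip 62 572 127 28 3 28 rect [471.2 109.1  30. ] bbox [471.1 109.4  30. ]
strip 64 577 120 28 3 27 rect [463.7 112.2  30. ] bbox [463.7 112.2  30. ]
strip 68 581 112 29 3 28 rect [456.4 115.   30. ] bbox [455.9 114.9  30. ]
strip 67 585 104 29 3 27 rect [448.9 118.1  30. ] bbox [448.7 118.2  30. ]
strip 72 589 97 29 4 28 rect [441.6 121.   30. ] bbox [441.5 121.   30. ]
hubtop [ 608.52003824 -129.30101226   40.        ] spig tip [ 544.34961013 -292.6873142    64.        ] spig base [ 539.767363   -288.94275508    4.        ]
tray [[423.3, -358.3], [429.6, -211.8], [664.7, -224.4], [656.8, -370.7]] [ 543.62087811 -291.26527511]
```

```bash
python3 -m handwheel '[{"delta_pos":[-25,4,25],"roll":0,"hand":-1},{"delta_pos":[-50,8,50],"roll":0,"hand":-1},{"delta_pos":[-75,11,75],"roll":0,"hand":-1},{"delta_pos":[-98,14,100],"roll":0,"hand":-1},{"delta_pos":[-98,14,100],"roll":0,"hand":-1},{"delta_pos":[-98,14,100],"roll":0,"hand":-1}]'
python3 - <<'E'
from h import *
im,c,W=snap('wrist','w2.png'); print(tool()[0].round(2).tolist())
g=im.astype(int); m=((g[:,:,0]-g[:,:,2]<25)&(g[:,:,2]>100)).astype(np.uint8)
cs,_=cv2.findContours(m,0,2)
for k in cs:
    if cv2.contourArea(k)>2000:
        x,y,w,h=cv2.boundingRect(k); print(x,y,w,h, ray(c,W,x+w/2-.5,y+h/2-.5,6).round(1),[ray(c,W,x,y+h/2,6).round(1)[1],ray(c,W,x+w,y+h/2,6).round(1)[1],ray(c,W,x+w/2,y,6).round(1)[0]])
E
```

```text
time: 2.32
ee_pos: [608.2, -125.3, 129.1]
eef_rot: [3.14, -0.005, -3.138]
contact_force: [-0.5, 0.6, 0.8]
finger_gap: 85.5
grip_force: 0.0
[[-1.0, -0.0, -0.0, 608.44], [-0.0, 1.0, 0.0, -125.91], [0.0, 0.0, -1.0, 130.79], [0.0, 0.0, 0.0, 1.0]]
268 149 84 83 [ 608.2 -129.7    6. ] [np.float64(-161.7), np.float64(-96.9), np.float64(576.4)]
0 0 194 260 [ 561.  -289.7    6. ] [np.float64(-370.2), np.float64(-214.8), np.float64(471.8)]
```

View pics/w2.png

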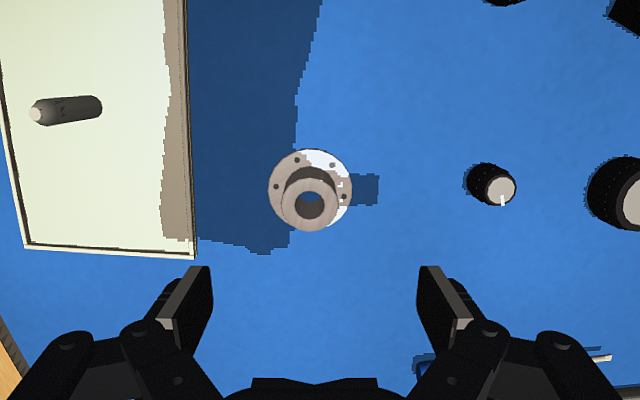

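The hub's flange is at (310,191) and its top at (309,205); the fingers are clear of it. Next I'll descend and grip.

```bash
python3 -m handwheel '[{"delta_pos":[-1,-3.4,35],"roll":0,"hand":-1},{"delta_pos":[-1,-3.4,65],"roll":0,"hand":-1},{"delta_pos":[-1,-3.4,90],"roll":0,"hand":-1},{"delta_pos":[-1,-3.4,108],"roll":0,"hand":-1},{"delta_pos":[-1,-3.4,118],"roll":0,"hand":-1},{"delta_pos":[-1,-3.4,124],"roll":0,"hand":-1},{"delta_pos":[-1,-3.4,124],"roll":0,"hand":-1}]' && python3 -m handwheel '[{"delta_pos":[0,0,0],"roll":0,"hand":1},{"delta_pos":[0,0,0],"roll":0,"hand":1},{"delta_pos":[0,0,0],"roll":0,"hand":1},{"delta_pos":[0,0,0],"roll":0,"hand":1},{"delta_pos":[0,0,0],"roll":0,"hand":1},{"delta_pos":[0,0,0],"roll":0,"hand":1},{"delta_pos":[0,0,0],"roll":0,"hand":1},{"delta_pos":[0,0,0],"roll":0,"hand":1}]' 60
```

```text
time: 2.95
ee_pos: [610.1, -130.9, 7.8]
eef_rot: [3.142, -0.0, -3.141]
contact_force: [0.0, 0.3, 0.4]
finger_gap: 85.4
grip_force: 0.0
time: 3.62
ee_pos: [611.8, -131.2, 8.9]
eef_rot: [-3.141, 0.003, -3.141]
contact_force: [-0.3, 1.4, 6.0]
finger_gap: 38.4
grip_force: 61.0
```

```bash
python3 -m handwheel '[{"delta_pos":[0,0,-20],"roll":0,"hand":1},{"delta_pos":[0,0,-45],"roll":0,"hand":1},{"delta_pos":[0,0,-75],"roll":0,"hand":1},{"delta_pos":[0,0,-100],"roll":0,"hand":1},{"delta_pos":[0,0,-105],"roll":0,"hand":1},{"delta_pos":[8,-20,-105],"roll":0,"hand":1},{"delta_pos":[20,-50,-105],"roll":0,"hand":1},{"delta_pos":[28,-70,-105],"roll":0,"hand":1}]' && python3 -m handwheel '[{"delta_pos":[10,-25,0],"roll":0,"hand":1},{"delta_pos":[20,-52,0],"roll":0,"hand":1},{"delta_pos":[30,-75,0],"roll":0,"hand":1},{"delta_pos":[38,-92,0],"roll":0,"hand":1},{"delta_pos":[38,-92,0],"roll":0,"hand":1},{"delta_pos":[38,-92,0],"roll":0,"hand":1}]'
python3 - <<'E'
from h import *
im,c,W=snap('wrist','w3.png'); np.savez('pics/w3.npz',W=W);print(tool()[0][:3,3].round(2))
E
```

```text
time: 4.28
ee_pos: [581.5, -202.4, 111.6]
eef_rot: [-3.141, -0.001, -3.141]
contact_force: [-0.5, 0.5, -2.0]
finger_gap: 37.8
grip_force: 60.6
time: 4.78
ee_pos: [543.6, -293.7, 111.2]
eef_rot: [3.14, -0.001, 3.14]
contact_force: [-0.1, -0.1, -1.7]
finger_gap: 38.5
grip_force: 60.7
[ 544.07 -292.86  111.38]
```

View pics/w3.png

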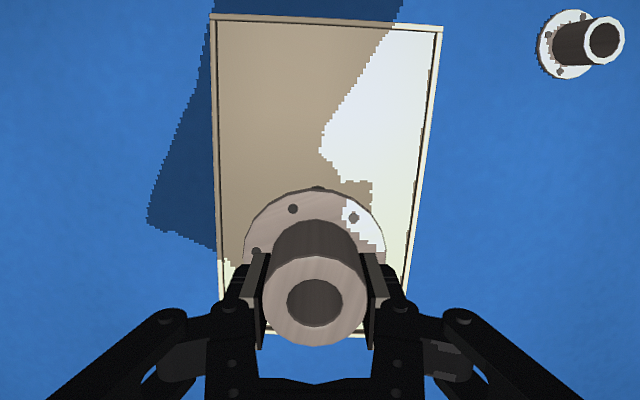

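The hub is held upright, with its flange front edge at (315,188) and its top centre at (314,302). It hides the spigot, so I'll compute the hub's offset in the grip and a second spigot fix from w2.

Run:
```python
from h import *
c=viewer.get_calibration('wrist'); M=np.array(c['mount'])
T=np.eye(4); T[:3,:3]=np.diag([-1,1,-1.]); T[:3,3]=[608.44,-125.91,130.79]; W2=T@M
print('spig tip w2',ray(c,W2,36,114,64),'base',ray(c,W2,97,107,4))
W=np.load('pics/w3.npz')['W']
zb=111.4-8.5
print('hub top c',ray(c,W,314,302,zb+40),'bore L/R',ray(c,W,287,302,zb+40),ray(c,W,343,302,zb+40),'flange front -> centre x',ray(c,W,315,188,zb+6)+[33,0,0],'flange y L R',ray(c,W,244,243,zb+6),ray(c,W,386,243,zb+6))
Q=[ray(c,W,u,v,10)[:2] for u,v in [(210,15),(443,28)]];print(Q)
im,c,W=snap('top','top1.png')
```

```text
spig tip w2 [ 544.5475926  -292.54438035   64.        ] base [ 545.03589042 -289.3210586     4.        ]
hub top c [ 539.77189805 -294.84215692  142.9       ] bore L/R [ 539.75360161 -304.53308674  142.9       ] [ 539.83101952 -284.42929562  142.9       ] flange front -> centre x [ 540.14201246 -294.28945569  108.9       ] flange y L R [ 532.33322337 -325.69663217  108.9       ] [ 532.54527531 -262.93647575  108.9       ]
[array([ 423.31793285, -359.22081663]), array([ 430.9260764, -212.9244472])]
```

```bash
python3 -m handwheel '[{"delta_pos":[-3.3,0.5,10],"roll":0,"hand":1},{"delta_pos":[-3.3,0.5,20],"roll":0,"hand":1},{"delta_pos":[-3.3,0.5,30],"roll":0,"hand":1},{"delta_pos":[-3.3,0.5,38],"roll":0,"hand":1},{"delta_pos":[-3.3,0.5,42],"roll":0,"hand":1},{"delta_pos":[-3.3,0.5,46],"roll":0,"hand":1}]' &&  python3 -m handwheel '[{"delta_pos":[0,0,2],"roll":0,"hand":1},{"delta_pos":[0,0,4],"roll":0,"hand":1},{"delta_pos":[0,0,4],"roll":0,"hand":1}]'; python3 -c "
from h import *
im,c,W=snap('wrist','w4.png')
im,c,W=snap('scene','s4.png');cv2.imwrite('pics/s4c.png',cv2.resize(im[200:380,130:370],None,fx=3,fy=3))"
```

```text
time: 5.38
ee_pos: [547.4, -292.1, 65.0]
eef_rot: [3.141, -0.002, -3.141]
contact_force: [1.1, -0.3, -1.0]
finger_gap: 38.0
grip_force: 60.7
time: 5.63
ee_pos: [547.8, -292.6, 62.1]
eef_rot: [3.141, -0.0, -3.141]
contact_force: [-0.8, 0.1, -1.3]
finger_gap: 38.0
grip_force: 60.7
```

View pics/s4c.png

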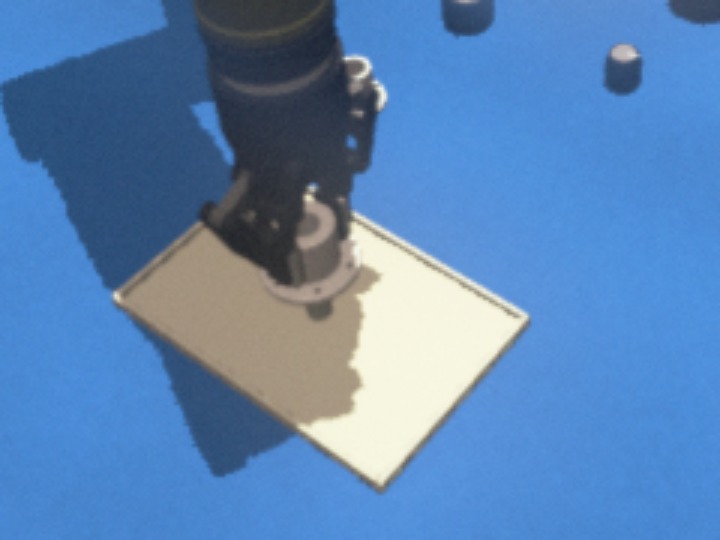

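The crop shows the hub's flange with the spigot going up into it at about (320,308), and there is no contact force. It is on the spigot, so I'll lower it.

```bash
python3 -m handwheel '[{"delta_pos":[0,0,8],"roll":0,"hand":1},{"delta_pos":[0,0,16],"roll":0,"hand":1},{"delta_pos":[0,0,24],"roll":0,"hand":1},{"delta_pos":[0,0,32],"roll":0,"hand":1},{"delta_pos":[0,0,39],"roll":0,"hand":1},{"delta_pos":[0,0,44],"roll":0,"hand":1},{"delta_pos":[0,0,47],"roll":0,"hand":1}]' &&  python3 -m handwheel '[{"delta_pos":[0,0,1],"roll":0,"hand":1},{"delta_pos":[0,0,2],"roll":0,"hand":1},{"delta_pos":[0,0,3],"roll":0,"hand":1},{"delta_pos":[0,0,3],"roll":0,"hand":1}]'
```

```text
time: 6.32
ee_pos: [547.6, -292.6, 14.1]
eef_rot: [3.141, -0.001, -3.141]
contact_force: [-0.8, 2.2, 0.0]
finger_gap: 38.1
grip_force: 60.8
time: 6.65
ee_pos: [547.7, -292.5, 12.9]
eef_rot: [3.141, -0.0, -3.141]
contact_force: [-2.6, 1.5, 2.7]
finger_gap: 38.6
grip_force: 61.0
```

```bash
python3 -m handwheel '[{"delta_pos":[0,0,0],"roll":0,"hand":-1},{"delta_pos":[0,0,0],"roll":0,"hand":-1},{"delta_pos":[0,0,0],"roll":0,"hand":-1},{"delta_pos":[0,0,0],"roll":0,"hand":-1},{"delta_pos":[0,0,0],"roll":0,"hand":-1},{"delta_pos":[0,0,-10],"roll":0,"hand":-1},{"delta_pos":[0,0,-40],"roll":0,"hand":-1},{"delta_pos":[0,0,-75],"roll":0,"hand":-1}]' && python3 -m handwheel '[{"delta_pos":[0,0,-25],"roll":0,"hand":-1},{"delta_pos":[0,0,-47],"roll":0,"hand":-1},{"delta_pos":[20,30,-47],"roll":0,"hand":-1},{"delta_pos":[40,62,-47],"roll":0,"hand":-1},{"delta_pos":[60,92,-47],"roll":0,"hand":-1},{"delta_pos":[80,123,-47],"roll":0,"hand":-1},{"delta_pos":[100,154,-47],"roll":0,"hand":-1},{"delta_pos":[111,170,-47],"roll":0,"hand":-1}]' && python3 -m handwheel '[{"delta_pos":[0,0,0],"roll":0,"hand":-1},{"delta_pos":[0,0,0],"roll":0,"hand":-1}]' && python3 -c "
from h import *
im,c,W=snap('wrist','w5.png'); np.savez('pics/w5.npz',W=W);print(tool()[0][:3,3].round(2))"
```

```text
time: 7.32
ee_pos: [545.9, -291.6, 86.3]
eef_rot: [3.139, -0.005, -3.141]
contact_force: [-0.4, 0.1, 0.0]
finger_gap: 85.2
grip_force: 0.0
time: 7.98
ee_pos: [433.6, -119.9, 134.7]
eef_rot: [3.14, -0.002, -3.14]
contact_force: [0.3, 0.3, -0.5]
finger_gap: 85.5
grip_force: 0.0
time: 8.15
ee_pos: [436.7, -122.1, 135.2]
eef_rot: [-3.141, 0.001, -3.14]
contact_force: [0.5, -0.5, 0.1]
finger_gap: 85.3
grip_force: 0.0
[ 437.81 -122.89  135.28]
```

View pics/w5.png

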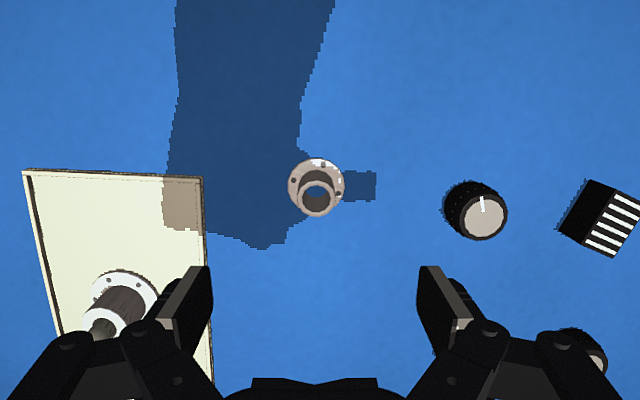

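The hub sits in the tray at (125,300). The cap's flange spans columns 288–344 with its top edge at row 158.

Run:
```python
from h import *
c=viewer.get_calibration('wrist');W=np.load('pics/w5.npz')['W']
a,b=ray(c,W,288,186,5),ray(c,W,344.5,186,5); t=ray(c,W,318,158,5)
print((a+b)/2,b-a,t+[23,0,0],ray(c,W,318,198,36))
print(tool()[1]['ee_pos'])
```

```text
[ 436.34530191 -121.49369149    5.        ] [-0.06034819 44.51196154  0.        ] [ 436.94703185 -120.21972369    5.        ] [ 436.18602166 -120.43382423   36.        ]
[ 437.80788491 -122.89168264  135.27584936]
```

```bash
python3 -m handwheel '[{"delta_pos":[1,1.5,35],"roll":0,"hand":-1},{"delta_pos":[1,1.5,65],"roll":0,"hand":-1},{"delta_pos":[1,1.5,90],"roll":0,"hand":-1},{"delta_pos":[1,1.5,108],"roll":0,"hand":-1},{"delta_pos":[1,1.5,120],"roll":0,"hand":-1},{"delta_pos":[1,1.5,127],"roll":0,"hand":-1},{"delta_pos":[1,1.5,127],"roll":0,"hand":-1}]' && python3 -m handwheel '[{"delta_pos":[0,0,0],"roll":0,"hand":1},{"delta_pos":[0,0,0],"roll":0,"hand":1},{"delta_pos":[0,0,0],"roll":0,"hand":1},{"delta_pos":[0,0,0],"roll":0,"hand":1},{"delta_pos":[0,0,0],"roll":0,"hand":1},{"delta_pos":[0,0,0],"roll":0,"hand":1},{"delta_pos":[0,0,0],"roll":0,"hand":1},{"delta_pos":[0,0,0],"roll":0,"hand":1}]' 60 && python3 -m handwheel '[{"delta_pos":[0,0,-25],"roll":0,"hand":1},{"delta_pos":[0,0,-55],"roll":0,"hand":1},{"delta_pos":[0,0,-90],"roll":0,"hand":1},{"delta_pos":[0,0,-115],"roll":0,"hand":1},{"delta_pos":[0,0,-120],"roll":0,"hand":1},{"delta_pos":[-12,-20,-120],"roll":0,"hand":1},{"delta_pos":[-30,-48,-120],"roll":0,"hand":1},{"delta_pos":[-45,-70,-120],"roll":0,"hand":1}]' && python3 -m handwheel '[{"delta_pos":[0,0,0],"roll":0,"hand":1},{"delta_pos":[0,0,0],"roll":0,"hand":1}]' && python3 -c "
from h import *
im,c,W=snap('wrist','w6.png'); np.savez('pics/w6.npz',W=W);print(tool()[0][:3,3].round(2))"
```

```text
time: 8.78
ee_pos: [435.9, -121.8, 6.1]
eef_rot: [3.141, -0.002, 3.141]
contact_force: [-0.2, 1.0, -0.2]
finger_gap: 85.2
grip_force: 0.0
time: 9.45
ee_pos: [436.6, -121.3, 8.3]
eef_rot: [-3.141, 0.002, -3.141]
contact_force: [-1.0, -0.5, 5.0]
finger_gap: 26.6
grip_force: 58.7
time: 10.12
ee_pos: [481.5, -192.2, 127.4]
eef_rot: [-3.141, 0.001, -3.141]
contact_force: [0.8, -0.5, -0.7]
finger_gap: 26.7
grip_force: 59.3
time: 10.28
ee_pos: [481.2, -192.0, 126.6]
eef_rot: [3.141, -0.0, 3.14]
contact_force: [-1.0, 0.9, -0.9]
finger_gap: 26.6
grip_force: 59.3
[ 480.07 -190.95  126.44]
```

View pics/w6.png

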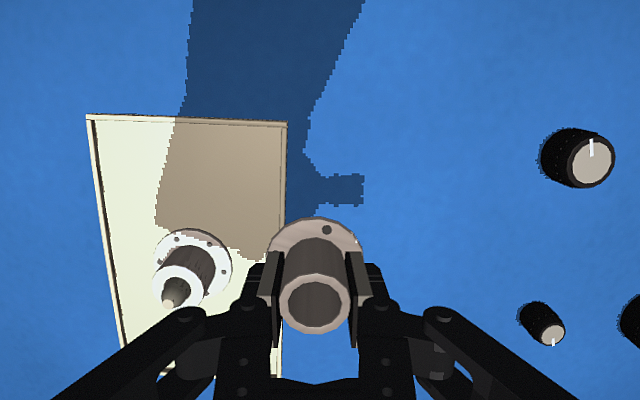

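The cap is held, with its bore top at (314,304) and its flange front edge at (315,217). On the tray, the hub top ring is at (183,287) and the spigot tip at (168,303).

Run:
```python
from h import *
c=viewer.get_calibration('wrist');W=np.load('pics/w6.npz')['W'];zb=118.2
print(ray(c,W,314,304,zb+36),ray(c,W,315,217,zb+5)+[23,0,0]);print('spig',ray(c,W,168,303,64),ray(c,W,183,287,44),'hub flange L/R/top',ray(c,W,153,262,10),ray(c,W,232,262,10),ray(c,W,192,229,10)+[33,0,0])
```

```text
[ 480.97665005 -193.10600909  154.2       ] [ 481.1070844  -192.60872008  123.2       ]
spig [ 542.87250257 -291.67887878   64.        ] [ 542.74787032 -288.17538727   44.        ] hub flange L/R/top [ 540.79499511 -324.68661259   10.        ] [ 540.31253522 -259.36762401   10.        ] [ 544.48953471 -288.83868632   10.        ]
```

```bash
python3 -m handwheel '[{"delta_pos":[-15,-24,0],"roll":0,"hand":1},{"delta_pos":[-32,-50,0],"roll":0,"hand":1},{"delta_pos":[-48,-76,0],"roll":0,"hand":1},{"delta_pos":[-60,-95,0],"roll":0,"hand":1},{"delta_pos":[-63,-100,0],"roll":0,"hand":1},{"delta_pos":[-63,-100,20],"roll":0,"hand":1},{"delta_pos":[-63,-100,40],"roll":0,"hand":1},{"delta_pos":[-63,-100,50],"roll":0,"hand":1}]' &&  python3 -m handwheel '[{"delta_pos":[0,0,3],"roll":0,"hand":1},{"delta_pos":[0,0,6],"roll":0,"hand":1},{"delta_pos":[0,0,9],"roll":0,"hand":1},{"delta_pos":[0,0,12],"roll":0,"hand":1},{"delta_pos":[0,0,14],"roll":0,"hand":1},{"delta_pos":[0,0,14],"roll":0,"hand":1}]'
```

```text
time: 11.0
ee_pos: [541.4, -288.9, 74.8]
eef_rot: [3.139, -0.005, -3.141]
contact_force: [0.5, -0.2, 0.2]
finger_gap: 26.4
grip_force: 59.4
time: 11.5
ee_pos: [544.0, -291.1, 63.5]
eef_rot: [-3.141, 0.0, -3.141]
contact_force: [0.1, 0.6, -1.0]
finger_gap: 26.5
grip_force: 59.4
```

```bash
python3 -m handwheel '[{"delta_pos":[0,0,3],"roll":0,"hand":1},{"delta_pos":[0,0,6],"roll":0,"hand":1},{"delta_pos":[0,0,9],"roll":0,"hand":1},{"delta_pos":[0,0,11],"roll":0,"hand":1},{"delta_pos":[0,0,12],"roll":0,"hand":1},{"delta_pos":[0,0,12],"roll":0,"hand":1}]'; python3 -c "
from h import *
im,c,W=snap('scene','s7.png');cv2.imwrite('pics/s7c.png',cv2.resize(im[200:380,130:370],None,fx=3,fy=3))"
```

```text
time: 12.0
ee_pos: [543.8, -291.1, 52.3]
eef_rot: [-3.141, 0.0, -3.142]
contact_force: [-2.4, 0.7, 6.2]
finger_gap: 26.5
grip_force: 60.2
```

View pics/s7c.png

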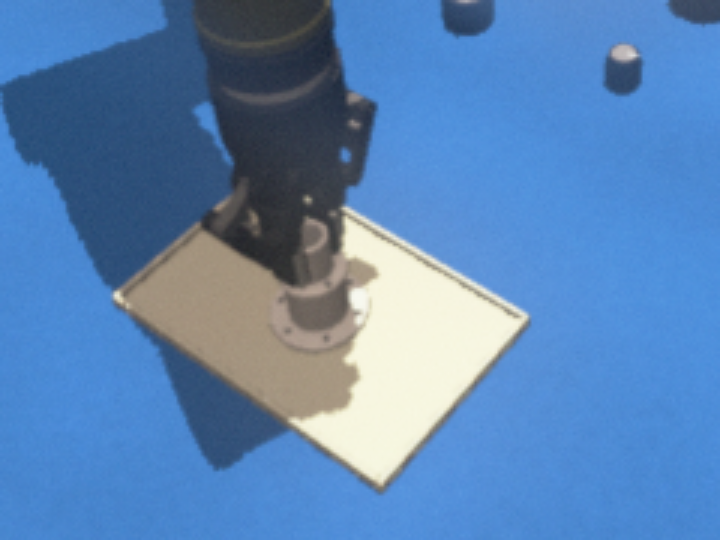

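The cap is down on the hub, with its flange visible at (320,275). I'll release it and go to the module.

```bash
python3 -m handwheel '[{"delta_pos":[0,0,0],"roll":0,"hand":-1},{"delta_pos":[0,0,0],"roll":0,"hand":-1},{"delta_pos":[0,0,0],"roll":0,"hand":-1},{"delta_pos":[0,0,0],"roll":0,"hand":-1},{"delta_pos":[0,0,0],"roll":0,"hand":-1},{"delta_pos":[0,0,-15],"roll":0,"hand":-1},{"delta_pos":[0,0,-50],"roll":0,"hand":-1},{"delta_pos":[0,0,-85],"roll":0,"hand":-1}]' && python3 -m handwheel '[{"delta_pos":[8,35,-8],"roll":0,"hand":-1},{"delta_pos":[16,75,-8],"roll":0,"hand":-1},{"delta_pos":[24,115,-8],"roll":0,"hand":-1},{"delta_pos":[32,155,-8],"roll":0,"hand":-1},{"delta_pos":[40,195,-8],"roll":0,"hand":-1},{"delta_pos":[48,235,-8],"roll":0,"hand":-1},{"delta_pos":[56,275,-8],"roll":0,"hand":-1},{"delta_pos":[64,315,-8],"roll":0,"hand":-1}]' && python3 -m handwheel '[{"delta_pos":[8,35,0],"roll":0.1,"hand":-1},{"delta_pos":[16,70,0],"roll":0.2,"hand":-1},{"delta_pos":[20,89,0],"roll":0.3,"hand":-1},{"delta_pos":[20,89,0],"roll":0.384,"hand":-1},{"delta_pos":[20,89,0],"roll":0.384,"hand":-1},{"delta_pos":[20,89,0],"roll":0.384,"hand":-1}]'
python3 - <<'E'
from h import *
im,c,W=snap('wrist','w8.png'); T,o=tool();print(o['ee_pos'],o['eef_rot'])
g=im.astype(int); m=(g.min(2)>150).astype(np.uint8); m[270:]=0
cs,_=cv2.findContours(m,0,2); P=[]
for k in cs:
    r=cv2.minAreaRect(k)
    if cv2.contourArea(k)>60 and max(r[1])>4*min(r[1]): p=ray(c,W,*r[0],30);P.append(p);print(np.round(r[0]),np.round(r[1]),p.round(1))
P=np.array(P);d=P[0]-P[-1];print(P.mean(0),np.degrees(np.arctan2(d[1],d[0])))
E
```

```text
time: 12.72
ee_pos: [542.3, -290.3, 135.3]
eef_rot: [3.139, -0.004, -3.141]
contact_force: [0.2, 0.1, 0.3]
finger_gap: 85.5
grip_force: 0.0
time: 13.38
ee_pos: [479.2, 25.5, 144.4]
eef_rot: [3.142, 0.0, 3.141]
contact_force: [-0.2, -0.4, -0.8]
finger_gap: 85.3
grip_force: 0.0
time: 13.88
ee_pos: [459.8, 113.0, 144.3]
eef_rot: [-3.141, 0.0, 2.761]
contact_force: [0.4, 0.4, 0.2]
finger_gap: 85.5
grip_force: 0.0
[459.86911855 112.57531143 144.28561296] [-3.14139971e+00  6.00234956e-05  2.75950398e+00]
[316. 217.] [ 2. 39.] [478.3 105.9  30. ]
[316. 207.] [ 2. 40.] [471.  109.3  30. ]
[316. 197.] [ 2. 41.] [463.4 111.9  30. ]
[315. 187.] [41.  2.] [456.2 114.8  30. ]
[316. 176.] [ 3. 42.] [448.9 118.1  30. ]
[316. 166.] [ 4. 42.] [441.6 121.   30. ]
[628.  49.] [102.   5.] [443.5 358.4  30. ]
[457.55380873 148.50221839  30.        ] -82.14705101126712
```

```bash
python3 -c "
from h import *
im,c,W=snap('top'); a=im[150:310,140:490]; a=cv2.resize(a,None,fx=2.2,fy=2.2); b=cv2.resize(cv2.imread('pics/w8.png'),None,fx=.375,fy=.375); cv2.imwrite('pics/t8.png',np.vstack([a,np.hstack([b,np.zeros((150,a.shape[1]-240,3),np.uint8)])]))"
```

```text
(no output)
```

View pics/t8.png

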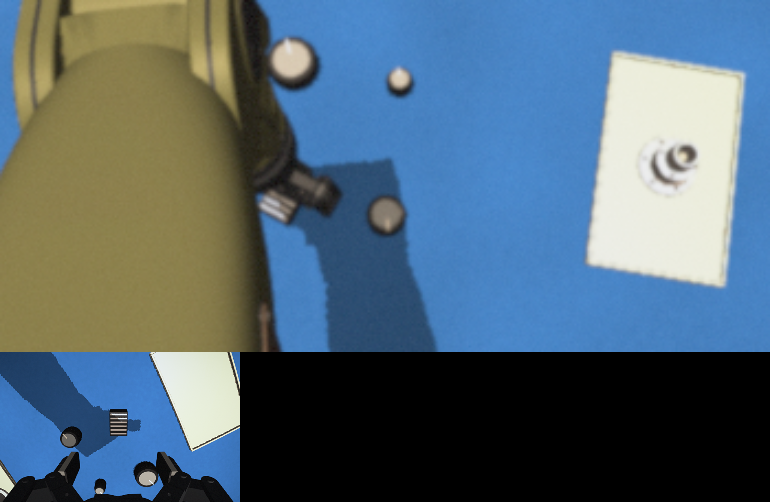

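The top view shows the cap and hub stacked upright at (670,162). In the wrist inset the module is aligned with the tool at (118,422), and the medium knob is clear of the fingers.

```bash
python3 -m handwheel '[{"delta_pos":[0,0.7,35],"roll":0,"hand":-1},{"delta_pos":[0,0.7,70],"roll":0,"hand":-1},{"delta_pos":[0,0.7,100],"roll":0,"hand":-1},{"delta_pos":[0,0.7,120],"roll":0,"hand":-1},{"delta_pos":[0,0.7,132],"roll":0,"hand":-1},{"delta_pos":[0,0.7,139],"roll":0,"hand":-1},{"delta_pos":[0,0.7,139],"roll":0,"hand":-1}]' && python3 -m handwheel '[{"delta_pos":[0,0,0],"roll":0,"hand":1},{"delta_pos":[0,0,0],"roll":0,"hand":1},{"delta_pos":[0,0,0],"roll":0,"hand":1},{"delta_pos":[0,0,0],"roll":0,"hand":1},{"delta_pos":[0,0,0],"roll":0,"hand":1},{"delta_pos":[0,0,0],"roll":0,"hand":1},{"delta_pos":[0,0,0],"roll":0,"hand":1}]' 60 && python3 -m handwheel '[{"delta_pos":[0,0,-20],"roll":0,"hand":1},{"delta_pos":[0,0,-50],"roll":0,"hand":1},{"delta_pos":[0,0,-85],"roll":0,"hand":1},{"delta_pos":[0,0,-115],"roll":0,"hand":1},{"delta_pos":[0,0,-125],"roll":-0.1,"hand":1},{"delta_pos":[0,0,-125],"roll":-0.2,"hand":1},{"delta_pos":[0,0,-125],"roll":-0.3,"hand":1},{"delta_pos":[0,0,-125],"roll":-0.384,"hand":1}]'
```

```text
time: 14.57
ee_pos: [459.1, 112.5, 4.0]
eef_rot: [-3.14, -0.002, 2.757]
contact_force: [0.2, -0.4, 0.1]
finger_gap: 85.6
grip_force: 0.0
time: 15.15
ee_pos: [461.3, 113.8, 6.4]
eef_rot: [3.14, 0.002, 2.758]
contact_force: [-1.5, -0.1, 5.6]
finger_gap: 35.1
grip_force: 61.0
time: 15.82
ee_pos: [460.1, 113.6, 131.0]
eef_rot: [3.141, 0.001, -3.136]
contact_force: [-0.3, 0.1, -1.5]
finger_gap: 34.8
grip_force: 60.2
```

```bash
python3 -m handwheel '[{"delta_pos":[-1,-25,0],"roll":0,"hand":1},{"delta_pos":[-2,-65,0],"roll":0,"hand":1},{"delta_pos":[-3,-105,0],"roll":0,"hand":1},{"delta_pos":[-4,-145,0],"roll":0,"hand":1},{"delta_pos":[-6,-185,0],"roll":0,"hand":1},{"delta_pos":[-7,-225,0],"roll":0,"hand":1},{"delta_pos":[-8,-265,0],"roll":0,"hand":1},{"delta_pos":[-9,-305,0],"roll":0,"hand":1}]' && python3 -m handwheel '[{"delta_pos":[-1,-40,0],"roll":0,"hand":1},{"delta_pos":[-2,-75,0],"roll":0,"hand":1},{"delta_pos":[-3,-98,0],"roll":0,"hand":1},{"delta_pos":[-3,-98,0],"roll":0,"hand":1},{"delta_pos":[-3,-98,30],"roll":0,"hand":1},{"delta_pos":[-3,-98,60],"roll":0,"hand":1},{"delta_pos":[-3,-98,90],"roll":0,"hand":1},{"delta_pos":[-3,-98,105],"roll":0,"hand":1}]' && python3 -m handwheel '[{"delta_pos":[0,0,6],"roll":0,"hand":1},{"delta_pos":[0,0,11],"roll":0,"hand":1},{"delta_pos":[0,0,14],"roll":0,"hand":1},{"delta_pos":[0,0,16],"roll":0,"hand":1},{"delta_pos":[0,0,16],"roll":0,"hand":1}]'
```

```text
time: 16.48
ee_pos: [468.6, -193.3, 130.5]
eef_rot: [3.142, 0.0, -3.141]
contact_force: [1.0, -0.2, -2.0]
finger_gap: 34.6
grip_force: 60.4
time: 17.15
ee_pos: [469.9, -287.6, 22.2]
eef_rot: [3.139, -0.004, -3.141]
contact_force: [-1.2, 1.6, -1.2]
finger_gap: 34.7
grip_force: 60.5
time: 17.57
ee_pos: [473.1, -289.9, 10.6]
eef_rot: [-3.14, 0.002, -3.141]
contact_force: [-0.2, -0.5, -1.4]
finger_gap: 34.8
grip_force: 60.4
```

```bash
python3 -m handwheel '[{"delta_pos":[0,0,1],"roll":0,"hand":1},{"delta_pos":[0,0,1.5],"roll":0,"hand":1},{"delta_pos":[0,0,1.5],"roll":0,"hand":-1},{"delta_pos":[0,0,1.5],"roll":0,"hand":-1},{"delta_pos":[0,0,1.5],"roll":0,"hand":-1},{"delta_pos":[0,0,1.5],"roll":0,"hand":-1},{"delta_pos":[0,0,1.5],"roll":0,"hand":-1}]' && python3 -m handwheel '[{"delta_pos":[0,0,-15],"roll":0,"hand":-1},{"delta_pos":[0,0,-40],"roll":0,"hand":-1},{"delta_pos":[0,0,-75],"roll":0,"hand":-1},{"delta_pos":[0,0,-110],"roll":0,"hand":-1},{"delta_pos":[0,0,-130],"roll":0,"hand":-1},{"delta_pos":[-10,25,-130],"roll":0,"hand":-1},{"delta_pos":[-25,58,-130],"roll":0,"hand":-1},{"delta_pos":[-40,93,-130],"roll":0,"hand":-1}]' && python3 -m handwheel '[{"delta_pos":[-16,37,0],"roll":0,"hand":-1},{"delta_pos":[-32,75,0],"roll":0,"hand":-1},{"delta_pos":[-48,112,0],"roll":0,"hand":-1},{"delta_pos":[-64,150,0],"roll":0,"hand":-1},{"delta_pos":[-80,188,0],"roll":0,"hand":-1},{"delta_pos":[-88,204,0],"roll":0,"hand":-1},{"delta_pos":[-88,204,0],"roll":0,"hand":-1},{"delta_pos":[-88,204,0],"roll":0,"hand":-1}]'
python3 - <<'E'
from h import *
im,c,W=snap('wrist','w9.png'); print(tool()[1]['ee_pos'])
g=im.astype(int); m=((g[:,:,2]-g[:,:,0]>0)&(g[:,:,2]>90)).astype(np.uint8)
for k in cv2.findContours(m,0,2)[0]:
    if cv2.contourArea(k)>150:
        (u,v),s,_=cv2.minAreaRect(k)
        if v<300: print(u,v,s,ray(c,W,u,v,30).round(1))
E
```

```text
time: 18.15
ee_pos: [472.3, -289.6, 7.8]
eef_rot: [-3.141, 0.0, -3.141]
contact_force: [-0.6, 0.3, 0.1]
finger_gap: 85.3
grip_force: 0.0
time: 18.82
ee_pos: [512.8, -196.6, 138.5]
eef_rot: [-3.141, 0.002, 3.139]
contact_force: [0.5, 0.7, -0.3]
finger_gap: 85.3
grip_force: 0.0
time: 19.48
ee_pos: [600.2, 8.5, 137.3]
eef_rot: [-3.141, -0.001, -3.139]
contact_force: [-0.7, -0.3, 0.0]
finger_gap: 85.5
grip_force: 0.0
[599.62603312   7.4539859  137.36366176]
314.0384216308594 196.19229125976562 (25.793560028076172, 25.238859176635742) [600.8   7.4  30. ]
473.9706115722656 205.11764526367188 (48.05009460449219, 54.8834114074707) [607.5 126.5  30. ]
622.5 90.0 (180.0, 33.0) [521.3 225.5  30. ]
24.5 129.5 (259.0, 49.0) [ 550.4 -202.2   30. ]
```

View pics/w9.png

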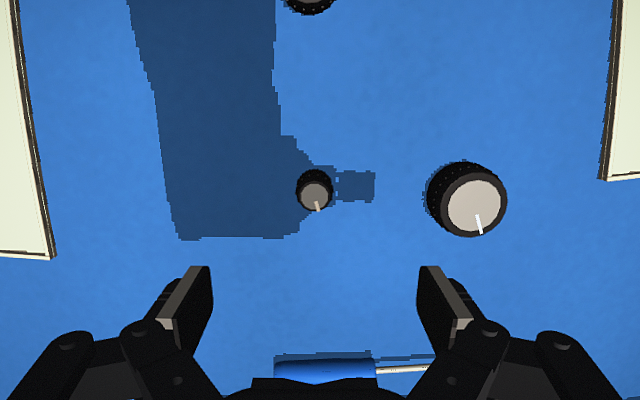

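The small knob is at (314,192) and the large one at (474,205); both match the earlier fixes. I'll grip the small knob and carry it to the panel tray.

```bash
python3 -m handwheel '[{"delta_pos":[-1,0,35],"roll":0,"hand":-1},{"delta_pos":[-1,0,70],"roll":0,"hand":-1},{"delta_pos":[-1,0,98],"roll":0,"hand":-1},{"delta_pos":[-1,0,116],"roll":0,"hand":-1},{"delta_pos":[-1,0,127],"roll":0,"hand":-1},{"delta_pos":[-1,0,133],"roll":0,"hand":-1},{"delta_pos":[-1,0,133],"roll":0,"hand":-1}]' && python3 -m handwheel '[{"delta_pos":[0,0,0],"roll":0,"hand":1},{"delta_pos":[0,0,0],"roll":0,"hand":1},{"delta_pos":[0,0,0],"roll":0,"hand":1},{"delta_pos":[0,0,0],"roll":0,"hand":1},{"delta_pos":[0,0,0],"roll":0,"hand":1},{"delta_pos":[0,0,0],"roll":0,"hand":1},{"delta_pos":[0,0,0],"roll":0,"hand":1},{"delta_pos":[0,0,0],"roll":0,"hand":1}]' 50 && python3 -m handwheel '[{"delta_pos":[0,0,-20],"roll":0,"hand":1},{"delta_pos":[0,0,-50],"roll":0,"hand":1},{"delta_pos":[0,0,-85],"roll":0,"hand":1},{"delta_pos":[0,0,-100],"roll":0,"hand":1},{"delta_pos":[8,29,-100],"roll":0,"hand":1},{"delta_pos":[18,66,-100],"roll":0,"hand":1},{"delta_pos":[28,103,-100],"roll":0,"hand":1},{"delta_pos":[38,140,-100],"roll":0,"hand":1}]' && python3 -m handwheel '[{"delta_pos":[10,37,0],"roll":0,"hand":1},{"delta_pos":[20,74,0],"roll":0,"hand":1},{"delta_pos":[30,110,0],"roll":0,"hand":1},{"delta_pos":[40,147,0],"roll":0,"hand":1},{"delta_pos":[46,169,0],"roll":0,"hand":1},{"delta_pos":[46,169,0],"roll":0,"hand":1},{"delta_pos":[46,169,0],"roll":0,"hand":1}]'
python3 - <<'E'
from h import *
im,c,W=snap('wrist','w10.png'); np.savez('pics/w10.npz',W=W);print(tool()[1]['ee_pos'])
E
```

```text
time: 20.12
ee_pos: [600.2, 6.5, 4.0]
eef_rot: [-3.141, -0.002, 3.14]
contact_force: [0.2, -0.3, -0.5]
finger_gap: 85.2
grip_force: 0.0
time: 20.78
ee_pos: [602.0, 7.6, 6.0]
eef_rot: [-3.142, 0.002, -3.141]
contact_force: [-1.0, -0.8, 5.9]
finger_gap: 26.0
grip_force: 49.3
time: 21.45
ee_pos: [562.6, 148.6, 105.0]
eef_rot: [3.141, 0.0, 3.141]
contact_force: [0.9, 1.2, 0.1]
finger_gap: 25.5
grip_force: 49.3
time: 22.03
ee_pos: [516.4, 317.7, 104.6]
eef_rot: [-3.141, -0.0, -3.139]
contact_force: [0.0, -0.6, -0.5]
finger_gap: 25.8
grip_force: 49.4
[516.66790485 316.47931687 104.54487947]
```

View pics/w10.png

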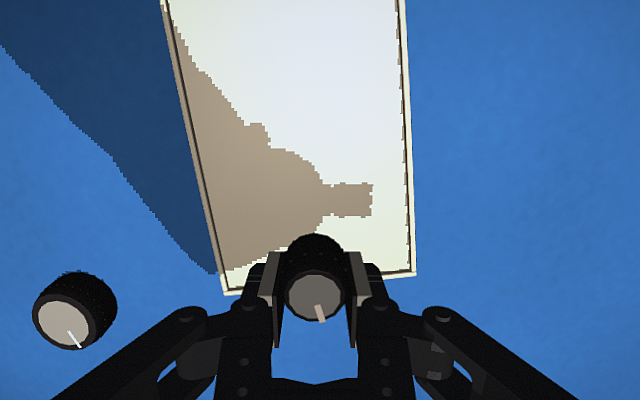

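The small knob is held upright above the panel tray, whose far corners are at (224,293) and (415,274), so it is well inside. I'll lower and release it.

```bash
python3 -m handwheel '[{"delta_pos":[0,0,25],"roll":0,"hand":1},{"delta_pos":[0,0,50],"roll":0,"hand":1},{"delta_pos":[0,0,72],"roll":0,"hand":1},{"delta_pos":[0,0,85],"roll":0,"hand":1},{"delta_pos":[0,0,91],"roll":0,"hand":1},{"delta_pos":[0,0,94],"roll":0,"hand":1},{"delta_pos":[0,0,95],"roll":0,"hand":1},{"delta_pos":[0,0,95],"roll":0,"hand":1}]' && python3 -m handwheel '[{"delta_pos":[0,0,0],"roll":0,"hand":-1},{"delta_pos":[0,0,0],"roll":0,"hand":-1},{"delta_pos":[0,0,0],"roll":0,"hand":-1},{"delta_pos":[0,0,0],"roll":0,"hand":-1},{"delta_pos":[0,0,0],"roll":0,"hand":-1},{"delta_pos":[0,0,-15],"roll":0,"hand":-1},{"delta_pos":[0,0,-45],"roll":0,"hand":-1},{"delta_pos":[0,0,-80],"roll":0,"hand":-1}]' && python3 -m handwheel '[{"delta_pos":[0,0,-30],"roll":0,"hand":-1},{"delta_pos":[-15,-31,-40],"roll":0,"hand":-1},{"delta_pos":[-31,-65,-40],"roll":0,"hand":-1},{"delta_pos":[-47,-98,-40],"roll":0,"hand":-1},{"delta_pos":[-63,-132,-40],"roll":0,"hand":-1},{"delta_pos":[-79,-165,-40],"roll":0,"hand":-1},{"delta_pos":[-91,-190,-40],"roll":0,"hand":-1},{"delta_pos":[-91,-190,-40],"roll":0,"hand":-1}]'&& python3 -m handwheel '[{"delta_pos":[0,0,0],"roll":0,"hand":-1},{"delta_pos":[0,0,0],"roll":0,"hand":-1}]'
```

```text
time: 22.75
ee_pos: [517.9, 316.0, 10.5]
eef_rot: [3.141, 0.001, 3.141]
contact_force: [-0.1, -0.1, -0.6]
finger_gap: 26.2
grip_force: 49.4
time: 23.42
ee_pos: [515.1, 315.4, 88.4]
eef_rot: [-3.139, -0.005, -3.141]
contact_force: [0.5, 0.6, -0.6]
finger_gap: 85.7
grip_force: 0.0
time: 24.08
ee_pos: [610.5, 121.7, 129.9]
eef_rot: [-3.139, 0.002, 3.136]
contact_force: [0.5, -0.3, -0.2]
finger_gap: 85.3
grip_force: 0.0
time: 24.25
ee_pos: [607.7, 126.8, 129.7]
eef_rot: [3.141, -0.001, -3.142]
contact_force: [-0.0, 0.3, 0.4]
finger_gap: 85.4
grip_force: 0.0
```

```bash
python3 -m handwheel '[{"delta_pos":[0,0,35],"roll":0,"hand":-1},{"delta_pos":[0,0,65],"roll":0,"hand":-1},{"delta_pos":[0,0,90],"roll":0,"hand":-1},{"delta_pos":[0,0,110],"roll":0,"hand":-1},{"delta_pos":[0,0,121],"roll":0,"hand":-1},{"delta_pos":[0,0,127],"roll":0,"hand":-1},{"delta_pos":[0,0,127],"roll":0,"hand":-1}]' && python3 -m handwheel '[{"delta_pos":[0,0,0],"roll":0,"hand":1},{"delta_pos":[0,0,0],"roll":0,"hand":1},{"delta_pos":[0,0,0],"roll":0,"hand":1},{"delta_pos":[0,0,0],"roll":0,"hand":1},{"delta_pos":[0,0,0],"roll":0,"hand":1},{"delta_pos":[0,0,0],"roll":0,"hand":1},{"delta_pos":[0,0,0],"roll":0,"hand":1}]' 60 && python3 -m handwheel '[{"delta_pos":[0,0,-20],"roll":0,"hand":1},{"delta_pos":[0,0,-50],"roll":0,"hand":1},{"delta_pos":[0,0,-85],"roll":0,"hand":1},{"delta_pos":[0,0,-100],"roll":0,"hand":1},{"delta_pos":[22,20,-100],"roll":0,"hand":1},{"delta_pos":[48,44,-100],"roll":0,"hand":1},{"delta_pos":[74,68,-100],"roll":0,"hand":1},{"delta_pos":[100,92,-100],"roll":0,"hand":1}]' && python3 -m handwheel '[{"delta_pos":[26,24,0],"roll":0,"hand":1},{"delta_pos":[52,48,0],"roll":0,"hand":1},{"delta_pos":[78,72,0],"roll":0,"hand":1},{"delta_pos":[90,83,0],"roll":0,"hand":1},{"delta_pos":[90,83,0],"roll":0,"hand":1},{"delta_pos":[90,83,0],"roll":0,"hand":1}]'
python3 - <<'E'
from h import *
im,c,W=snap('wrist','w11.png'); np.savez('pics/w11.npz',W=W);print(tool()[1]['ee_pos'])
E
```

```text
time: 24.83
ee_pos: [607.0, 127.4, 1.8]
eef_rot: [-3.141, -0.002, -3.14]
contact_force: [-0.4, -0.6, 0.3]
finger_gap: 85.0
grip_force: 0.0
time: 25.42
ee_pos: [609.6, 127.0, 5.1]
eef_rot: [3.14, 0.004, -3.141]
contact_force: [0.0, -0.1, 5.4]
finger_gap: 53.7
grip_force: 62.9
time: 26.08
ee_pos: [507.7, 219.2, 104.0]
eef_rot: [3.141, 0.002, 3.14]
contact_force: [-0.3, 0.9, -0.6]
finger_gap: 53.3
grip_force: 63.4
time: 26.58
ee_pos: [418.0, 302.1, 103.7]
eef_rot: [3.141, 0.002, -3.139]
contact_force: [-0.1, -0.4, 0.4]
finger_gap: 53.5
grip_force: 63.4
[418.74816784 301.65974488 103.57048367]
```

View pics/w11.png

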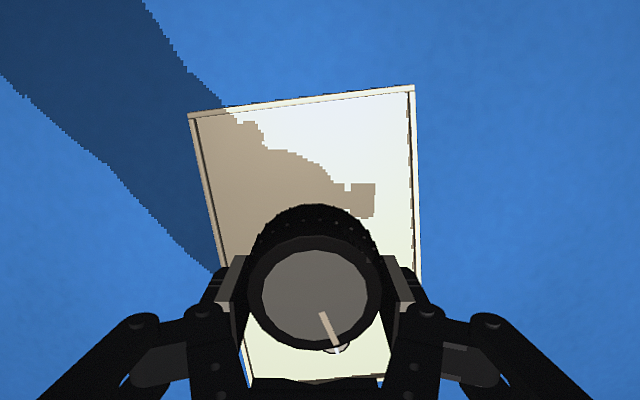

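The large knob is held upright over the middle of the panel tray, with the small knob visible behind it at about (335,348). I'll lower, release and retreat.

```bash
python3 -m handwheel '[{"delta_pos":[0,0,25],"roll":0,"hand":1},{"delta_pos":[0,0,50],"roll":0,"hand":1},{"delta_pos":[0,0,72],"roll":0,"hand":1},{"delta_pos":[0,0,85],"roll":0,"hand":1},{"delta_pos":[0,0,91],"roll":0,"hand":1},{"delta_pos":[0,0,94],"roll":0,"hand":1},{"delta_pos":[0,0,95.5],"roll":0,"hand":1},{"delta_pos":[0,0,95.5],"roll":0,"hand":1}]' && python3 -m handwheel '[{"delta_pos":[0,0,0],"roll":0,"hand":-1},{"delta_pos":[0,0,0],"roll":0,"hand":-1},{"delta_pos":[0,0,0],"roll":0,"hand":-1},{"delta_pos":[0,0,0],"roll":0,"hand":-1},{"delta_pos":[0,0,0],"roll":0,"hand":-1},{"delta_pos":[0,0,-15],"roll":0,"hand":-1},{"delta_pos":[0,0,-45],"roll":0,"hand":-1},{"delta_pos":[0,0,-80],"roll":0,"hand":-1}]' && python3 -m handwheel '[{"delta_pos":[0,0,-35],"roll":0,"hand":-1},{"delta_pos":[0,0,-70],"roll":0,"hand":-1},{"delta_pos":[0,0,-100],"roll":0,"hand":-1},{"delta_pos":[0,0,-100],"roll":0,"hand":-1},{"delta_pos":[0,0,-100],"roll":0,"hand":-1}]'
python3 - <<'E'
from h import *
a,c,W=snap('wrist','w12.png'); b,_,_=snap('scene','s12.png')
cv2.imwrite('pics/f.png',np.hstack([cv2.resize(a,(400,250)),cv2.resize(b[110:360,130:430],(400,333))[:250]]) if 0 else np.vstack([cv2.resize(a,None,fx=.6,fy=.6),cv2.resize(b[120:360,150:414],(384,348))[:348]]))if 0 else cv2.imwrite('pics/f.png',cv2.resize(b[115:365,150:420],None,fx=2.3,fy=2.3))
E
```

```text
time: 27.3
ee_pos: [418.2, 299.7, 9.1]
eef_rot: [-3.14, -0.0, 3.14]
contact_force: [-3.4, -4.1, 12.3]
finger_gap: 53.7
grip_force: 64.6
time: 27.97
ee_pos: [416.3, 300.2, 86.3]
eef_rot: [-3.138, -0.004, -3.141]
contact_force: [0.6, 0.3, 0.2]
finger_gap: 85.3
grip_force: 0.0
time: 28.38
ee_pos: [419.5, 302.6, 189.4]
eef_rot: [3.139, 0.004, -3.141]
contact_force: [-0.6, -0.0, -0.4]
finger_gap: 85.1
grip_force: 0.0
```

View pics/f.png

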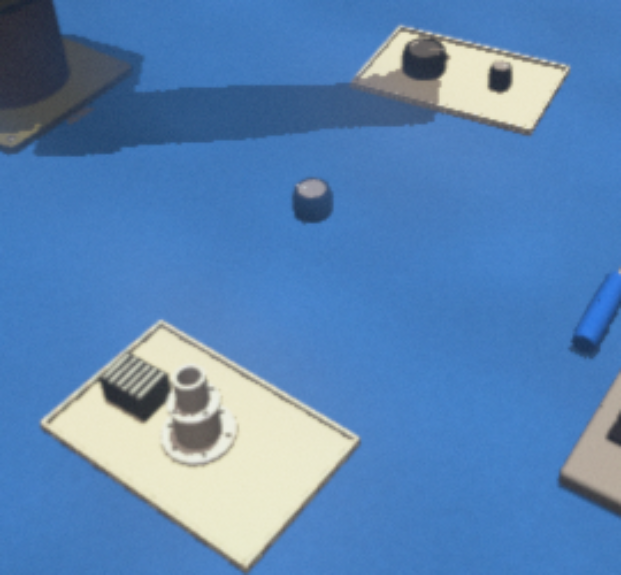

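View pics/w12.png

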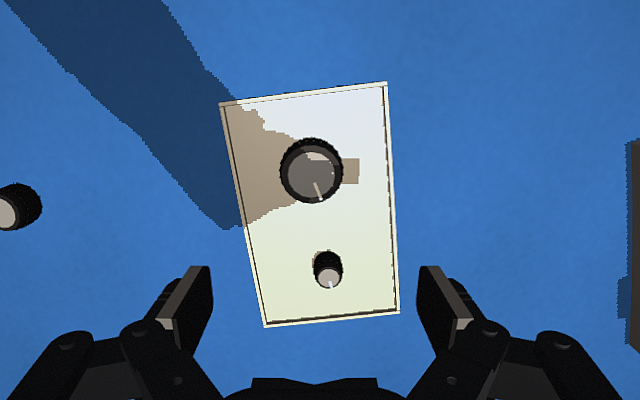

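The scene crop shows the hub and cap stacked at (195,410) with the module flat beside them at (135,385), and the medium knob untouched at (312,200). The wrist view shows the large knob at (311,172) and the small one at (327,270), both upright in the panel tray. The gripper is clear, so I'll hand in.

```bash
python3 -c "
from station import finish_job; print(finish_job())"
```

```text
the job is handed in; nothing more can be done
None
```

I made up both kits and handed the job in at about 28 s on the robot's clock; the final pictures show every part in place and the middle knob unmoved, but the hand-in returned no verdict.

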